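# Post the rejected hose fitting through the sprung flap of the reject box

## Robot

A 7-joint arm with a two-finger parallel gripper is mounted at the origin on a cart in front of the work surface, level with it; the furniture and walls round the work are solid. World frame = base frame: x ahead of the robot, y to its left, z up, the work surface at z = 0. Lengths are in mm, angles in rad, forces in N, time in s.
With the tool pointing down it reaches from about 400 to 875 mm from the base axis. Payload 19.3 kg.
Tool frame: the origin (TCP) lies at the very end of the fingers, on their centre line; the grasp point (between the pads) lies 19 mm behind it; z points along the fingers, y is the line along which they close (so a half turn about z gives the same grasp; the last joint's range is limited). The gripper opens to 85 mm and grips with 20 to 120 N. Pads are 22 mm wide; open, the fingers measure 114 mm over their backs; the gripper's body (76 mm by 85 mm) begins 54 mm behind the grasp point. The pads swing forward as they close: fully open they stand 13 mm farther back than shut.
Start: joints at [1.156, 0.521, -0.036, 1.599, 0.021, 1.021, -0.113], TCP at [211.227, -588.216, 231.291] pointing down, gripper open.
Joint ranges: [-2.91, 2.91], [-0.3, 2.13], [-1.5, 1.42], [0.17, 2.43], [-1.26, 4.41], [0.16, 1.93], [-2.52, 2.52]. Speed limits (rad/s): [1.89, 1.89, 2.39, 2.39, 3.01, 3.01, 3.01].

## Interface

Orientations are given as a unit quaternion [w, x, y, z].
In Python, from rig import ctrl, fingers, kin, optics, workorder, readout gives the robot as it stands. Calls block until the motion is done:
- ctrl.move_pose(position, orientation): joint-space move of the TCP to a pose.
- ctrl.movel(position, speed=150, ori=None): straight line of the TCP; ori=None keeps the orientation; speed is the mean speed in mm/s.
- ctrl.goto_joints(angles): joint-space move.
- fingers.set_gripper(opening, newtons=None): finger opening in mm; newtons is the grip in N (None keeps the last); returns when the fingers have stopped.
- ctrl.dwell(seconds).
- kin.inverse_kinematics(position, orientation): joint angles nearest the present ones, or None.
- optics.read_camera(name): name is "scene" or "top"; returns the picture (420x560x3 uint8, red, green, blue); there is no depth.
- optics.get_calibration(name): a dict with "K" (3x3 intrinsics, pixels), "rvec" (rotation vector, rad) and "tvec" (3), from world to camera coordinates, as OpenCV has them. Camera axes: x right, y down, z forward; pixel columns grow to the right and rows downward; lengths in mm; the calibration is good to about 2 mm. A picture is of the moment at which its call begins. get_calibration takes no time and is no camera call.
A pose or a line that the arm cannot do raises ctrl.Unreachable and nothing moves.
- workorder.job_done(): hands the job in; it is judged then, once.
Readings, each from a call of its own:
- readout.get_time_s(): time.
- readout.get_joints(): joint angles.
- readout.get_joint_vel(): joint speeds.
- readout.get_effort(): joint torques, N m.
- readout.get_ee_pos(): TCP position.
- readout.get_tool_rot(): TCP orientation.
- readout.get_force(): force on the tool from outside, world axes, zero at the start.
- readout.get_torque(): the same for the moment, N m.
- readout.get_opening(): finger opening in mm.
- readout.get_grip_force(): force on a finger pad.
Only numpy, scipy, OpenCV 4.12 (cv2) and the standard library are available. Lean on these libraries where they do the work, as an engineer would, in place of code of your own. Each camera call takes 0.05 s, during which the arm holds its last target. There are 200 camera calls.

## Task

The brass hose fitting lying on the ledge of the grey reject box has failed inspection. Push the box's self-closing steel flap inwards with one finger, hold it open there, and with the other finger push the fitting off the ledge through the opening so that it drops into the box; then take the hand away and let the flap spring shut. Do not pick the fitting up, and leave the sound parts, the tub and the glue bottle beside the box where they are.

Things in the scene. Friction and masses are not known exactly. Their poses are not given: they have to be found in the camera images.
- reject_box: Grey steel reject box, fixed to the bench, 270 mm long (its x), 140 mm wide (its y), hollow, floor 4 mm above the bench, clear window in front. Origin on the bench (z = 0) on its middle line, below the inner edge of its ledge; x points level from the ledge to the flap (away from the robot within 0.4 rad), z up. It spans x = -120 to +150 mm; hood 155 mm high at x = 122 to 150 mm
- ledge_edge (a point): Middle of the inner edge of the loading ledge, on its top, 115 mm above the bench. The ledge is a level shelf from box x = -120 to 0 mm, 134 mm wide between 12 mm side rims, with a 5 mm front lip. Beyond the edge is the opening, 134 mm wide, to x = 115 mm, covered by the flap; a thing pushed over the edge drops in. Nothing spans it above the flap: fingers pointing down can travel into it
- flap (a joint): Angle of the steel flap, rad: 0 = shut, grows as it is pushed down and inwards; stop at 1.15. A spring shuts it: closing torque about 0.11 N m when shut, 0.2 at 0.8 rad. A downward finger, its tip a few mm above ledge height, that moves along the box's +x rides on the slope and pushes it open with 1 to 8 N; with the finger's far side 95 mm beyond the ledge edge the flap stands at about 0.5 rad
- flap_hinge (a point): Middle of the flap's hinge pin, which lies along the box's y, 115 mm beyond the ledge edge and 34 mm above the ledge; highest part there 41 mm above the ledge. The shut flap, a plate 128 mm wide and 2.4 mm thick, slopes from here down to the ledge edge (0.29 rad) between two cheeks that rise 7 mm above its slope
- flap_lip (a point): middle of the flap's free edge, top face; beside the ledge edge when shut, moves with the flap
- reject_mid (a point): centre (half-way up, mid-length) of the rejected brass hose fitting lying on the ledge: 59 mm long (its x axis: hexagon a little to +x of the middle, 27 mm high and 31 mm over the corners, round ends about 17 mm thick), 45 g. It rests on a flat of its hexagon, centre 13.5 mm above the ledge, roughly crosswise on the ledge (within 0.6 rad)
- good_nipple: sound brass hose fitting, 52x27x24 mm, on the bench left of the box; origin at the middle of its underside; must stay
- valve: brass ball valve with a red lever, 36x85x50 mm, on the bench right of the box; origin at the middle of its underside; must stay
- glue: small white glue bottle, 25 mm thick, 80 mm tall, standing on the bench left of the box; origin at its foot; must stay
- tub: small white lidded tub, 64 mm wide, 66 mm tall, on the bench right of the box; origin at its foot; must stay
Things that resemble listed ones, but are neither listed nor needed, are in the scene too. Leave any green or red look-alike of the part that bears reject_mid alone.

How it is judged (in metres and radians):
On the way, in this order (a step that is already met when the one before it is completed fails the run):
1. a finger pushes the flap open while the fitting still lies on the ledge (value of joint flap above 0.06 rad and contact force between the fingers and flap above 0.3 N and z of reject_mid in the frame of reject_box above 0.118 m), for 0.05 s.
2. the fitting has been pushed over the ledge edge and dropped inside while a finger still holds the flap open (value of joint flap above 0.2 rad and contact force between the fingers and flap above 0.3 N and z of reject_mid in the frame of reject_box below 0.075 m), for 0.1 s.
At the end, for the whole second after the job is handed in: the fitting lies inside the box (its centre within the box's walls and less than 75 mm above the bench) and the flap has sprung shut (below 0.06 rad) (z of reject_mid in the frame of reject_box between 0 and 0.075 m and x of reject_mid in the frame of reject_box between -0.12 and 0.15 m and y of reject_mid in the frame of reject_box between -0.07 and 0.07 m and value of joint flap below 0.06 rad); the robot touches nothing.
It fails at once if the fitting is lifted more than about 30 mm off the ledge (z of reject_mid in the frame of reject_box above 0.16 m).
It fails at once if the sound fitting is moved more than 20 mm (distance of good_nipple from where it was at the start of the episode above 0.02 m).
It fails at once if the valve is moved more than 20 mm (distance of valve from where it was at the start of the episode above 0.02 m).
It fails at once if the glue bottle is moved more than 20 mm (distance of glue from where it was at the start of the episode above 0.02 m).
It fails at once if the tub is moved more than 20 mm (distance of tub from where it was at the start of the episode above 0.02 m).
It also fails if it takes over 32 s, if anything falls off the work surface, if the arm or the gripper's body presses on something with over 40 N, if the wrist force passes 120 N, or if a joint passes its speed limit or range.

## Working session

There is one attempt and no reset: what is moved stays moved. The work goes in short steps, each a Python script; the robot and the scene stay as the last script left them, time stands still between calls to the robot, and variables do not carry over. Pictures are saved under pics/ and viewed, at most 10 in all, crops included, and the job is handed in when it is done.

```bash
mkdir -p pics; python3 - <<'E'
from rig import optics,readout
import cv2
for n in("scene","top"):
    im=optics.read_camera(n); cv2.imwrite(f"pics/{n}0.png",cv2.resize(im[:,:,::-1],(800,600),interpolation=cv2.INTER_CUBIC)); cv2.imwrite(f"{n}_raw.png",im[:,:,::-1])
    print(optics.get_calibration(n))
print(readout.get_tool_rot(),readout.get_time_s())
E
```

```text
{'K': array([[444.16159681,   0.        , 277.70817005],
       [  0.        , 444.16159681, 203.45634442],
       [  0.        ,   0.        ,   1.        ]]), 'rvec': array([ 1.2904272 , -2.16587482,  1.02159854]), 'tvec': array([297.74189146, 373.23155482, 635.60815816])}
{'K': array([[541.27538083,   0.        , 274.67148239],
       [  0.        , 541.27538083, 207.61656926],
       [  0.        ,   0.        ,   1.        ]]), 'rvec': array([ 2.12670205, -2.11909471,  0.18926427]), 'tvec': array([  35.74328481,  542.3785542 , 1135.37430648])}
[-4.78649584e-04  9.85175677e-01  1.71547781e-01 -1.22297464e-04] 0.1
```

View pics/scene0.png

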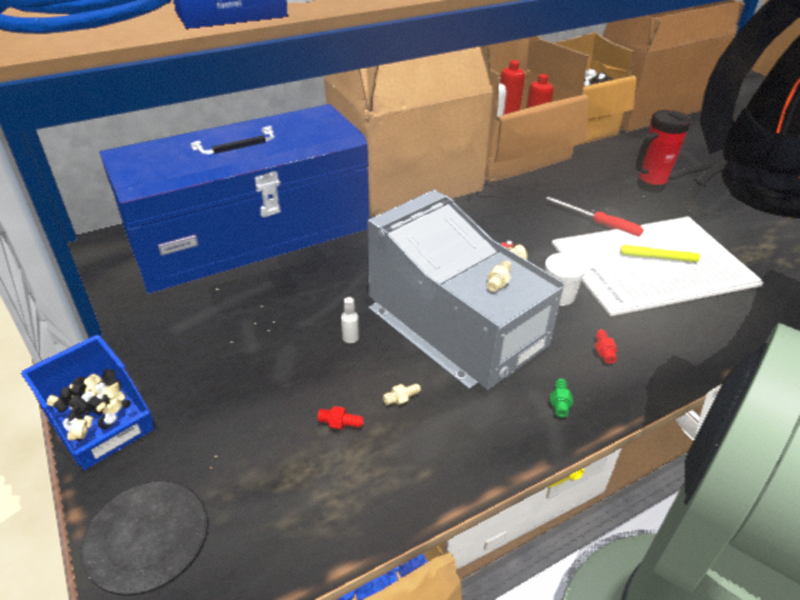

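View pics/top0.png

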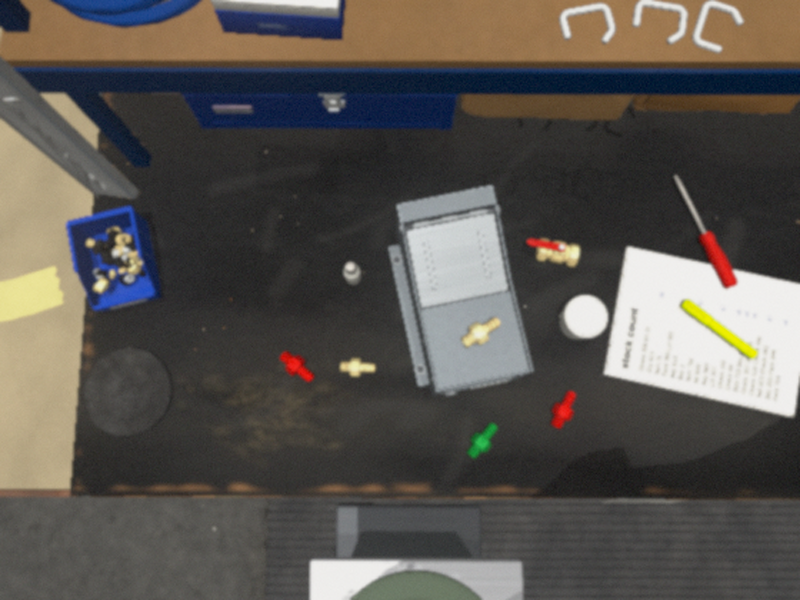

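The top view shows the box at about (465,290), with the ledge edge running from about (420,307) to (508,290) and the fitting at (481,332). I'll enlarge that area.

```bash
python3 - <<'E'
import cv2
im=cv2.imread("top_raw.png")[120:280,265:385]
cv2.imwrite("pics/c1.png",cv2.resize(im,(450,600),interpolation=cv2.INTER_CUBIC))
im=cv2.imread("scene_raw.png")[130:275,250:400]
cv2.imwrite("pics/c2.png",cv2.resize(im,(620,600),interpolation=cv2.INTER_CUBIC))
E
```

```text
(no output)
```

View pics/c1.png

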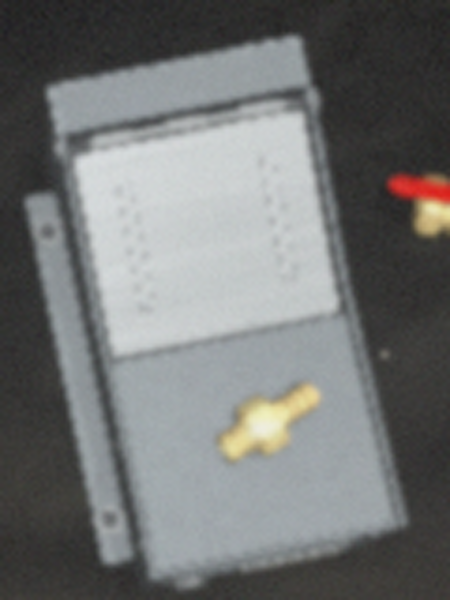

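View pics/c2.png

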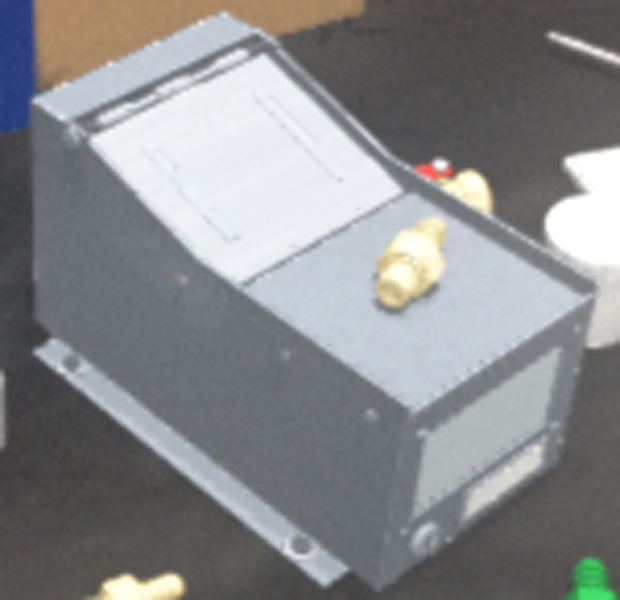

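The crops give the ledge edge ends at c1 (117,354) and (343,313), the fitting ends at (230,448) and (312,393), and the hexagon centre at (267,425). Next I compute the poses.

```bash
cat > h.py <<'E'
import numpy as np,cv2
from rig import ctrl,fingers,kin,optics,readout,workorder
def ray(n,uv,z):
    c=optics.get_calibration(n);R=cv2.Rodrigues(c["rvec"])[0]
    C=-R.T@c["tvec"];d=R.T@np.linalg.solve(c["K"],[*uv,1.])
    return C+d*(z-C[2])/d[2]
def proj(n,p):
    c=optics.get_calibration(n)
    return cv2.projectPoints(np.array(p,float).reshape(-1,3),c["rvec"],c["tvec"],c["K"],None)[0][:,0]
E
python3 - <<'E'
from h import *
T=lambda p,z:ray("top",(p[0]/3.75+265-.5,p[1]/3.75+120-.5),z)
S=lambda p,z:ray("scene",(p[0]/4.135+250-.5,p[1]/4.135+130-.5),z)
eL,eR=T((117,354),115),T((343,313),115)
sL,sR=S((243,283),115),S((402,192),115)
hl,hr=T((48,88),155),T((302,38),155)
bl,br=T((150,580),127),T((406,526),127)
for n,a,b in(("edge",eL,eR),("edge scene",sL,sR),("hood",hl,hr),("front rim",bl,br)):
    d=a-b;print(n,a[:2],b[:2],"mid",(a+b)[:2]/2,"yaw",np.arctan2(-d[0],d[1]),np.hypot(*d[:2]))
m=(eL+eR)/2;f=(hl+hr)/2;print("axis yaw",np.arctan2(*(f-(bl+br)/2)[1::-1]))
for F,a,b in((T,(222,455),(319,389)),(S,(390,300),(437,225))):
    a,b=F(a,128.5),F(b,128.5);print("fit",a,b,(a+b)/2,np.hypot(*(a-b)[:2]))
print("hex",T((267,425),140))
E
```

```text
edge [517.14023544  -6.12632643] [ 540.49554993 -130.88070529] mid [528.81789269 -68.50351586] yaw 0.1850681500488523 126.92173084803856
edge scene [514.49234961 -12.73343022] [ 539.8837364  -127.25854318] mid [527.18804301 -69.9959867 ] yaw 0.21818097502614653 117.30611245951818
hood [656.75808649  32.25655694] [ 685.4672379  -106.21390198] mid [671.1126622  -36.97867252] yaw 0.20443409219418507 141.41528689206345
front rim [392.85384549 -22.94052795] [ 422.10999007 -160.10768212] mid [407.48191778 -91.52410504] yaw 0.2101394815812301 140.25245159649822
axis yaw 0.2040221283756695
fit [459.80810611 -62.00828914 128.5       ] [ 495.91631927 -114.93877399  128.5       ] [477.86221269 -88.47353157 128.5       ] 64.07370196791598
fit [456.99882421 -58.92334805 128.5       ] [ 494.46982144 -114.39848116  128.5       ] [475.73432283 -86.66091461 128.5       ] 66.9444996040202
hex [474.58468248 -85.24143228 140.        ]
```

```bash
cat >> h.py <<'E'
from scipy.spatial.transform import Rotation as Ro
B=np.array([526.5,-68.,0]);YB=.204;PSI=.25
def W(x,y,z): return B+Ro.from_euler("z",YB).apply([x,y,z])
def ori(flip):
    s=-1 if flip else 1;c,n=s*np.cos(YB+PSI),s*np.sin(YB+PSI)
    q=Ro.from_matrix(np.array([[-n,c,0],[c,n,0],[0,0,-1]]).T).as_quat()
    return q[[3,0,1,2]]
E
python3 - <<'E'
from h import *
p=W(-42.8,2.5,250)
j0=readout.get_joints();best=[]
for f in(0,1):
    j=kin.inverse_kinematics(p,ori(f))
    if j is not None: best.append((np.abs(np.array(j)-j0).max(),f,j));print(f,np.round(j,2))
f=min(best,key=lambda t:t[0])[1];q=ori(f)
open("flip","w").write(str(f))
ctrl.move_pose(p,q)
ctrl.movel(W(-42.8,2.5,150),120)
print(readout.get_time_s(),readout.get_ee_pos(),readout.get_force(),readout.get_opening())
for n in("scene","top"):
    cv2.imwrite(f"{n}_r1.png",optics.read_camera(n)[:,:,::-1])
a=cv2.imread("scene_r1.png")[120:300,230:410];b=cv2.imread("top_r1.png")[110:290,250:430]
cv2.imwrite("pics/r1.png",cv2.resize(np.hstack([a,b]),(800,400),interpolation=cv2.INTER_CUBIC))
E
```

```text
0 [ 0.56  0.34 -0.66  1.9   0.25  0.98  0.24]
1 [-0.38  0.32  0.52  1.95 -0.2   0.93 -2.45]
3.175 [484.43434012 -74.23712891 150.54869138] [0.47326874 0.0506556  0.44794169] 85.46160373481487
```

View pics/r1.png

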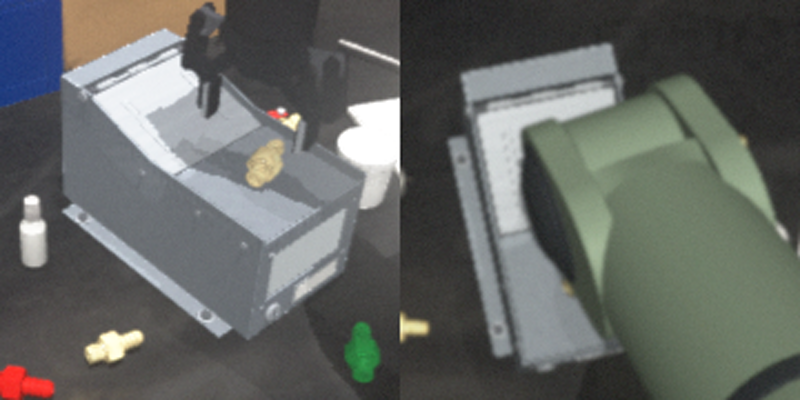

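The far fingertip is at about (208,115) and the rear tip at about (300,150) in the left half, straddling the fitting at (265,163). Before descending, I check the tip height against the projection.

```bash
python3 - <<'E'
from h import *
u=Ro.from_euler("z",YB+PSI).apply([1,0,0]);e=readout.get_ee_pos()
print("seen far 323.6,171.8 rear 365,187.5")
for dz in(0,13):print(dz,proj("scene",[e+50*u+[0,0,dz],e-50*u+[0,0,dz]]))
for z in [136,132,128,126,124,122,120,118,116,114,112,110,108,106,104,102]:
    ctrl.movel(W(-42.8,2.5,z),60)
    f=readout.get_force();print(z,np.round(readout.get_ee_pos(),1),np.round(f,1))
    if np.linalg.norm(f)>5:break
print(readout.get_time_s())
a=optics.read_camera("scene")[110:290,240:420,::-1]
cv2.imwrite("pics/r2.png",cv2.resize(a,(600,600),interpolation=cv2.INTER_CUBIC))
E
```

```text
seen far 323.6,171.8 rear 365,187.5
0 [[321.87943074 174.7098594 ]
 [365.91509764 192.70224851]]
13 [[322.38481737 169.54623404]
 [366.87401769 187.45336222]]
136 [483.8 -74.1 135.6] [1.3 0.1 0.1]
132 [484.  -74.2 131.8] [0.3 0.6 0.3]
128 [483.9 -74.2 127.8] [-0.3 -0.4  0.5]
126 [484.  -74.2 125.9] [-0.3  0.4  0.4]
124 [484.  -74.2 123.9] [-0.1  0.4 -0.2]
122 [484.  -74.2 121.9] [ 0.1 -1.1  0.4]
120 [484.  -74.2 119.9] [-0.3  0.1 -0.2]
118 [484.  -74.2 117.9] [-0.2  0.5 -0.5]
116 [484.  -74.2 115.9] [ 0.  -0.1  0.5]
114 [484.  -74.2 113.9] [-0.1 -0.7 -0.1]
112 [484.  -74.2 111.9] [-0.8 -0.2  0.7]
110 [484.  -74.2 109.9] [ 0.2 -0.6  0.1]
108 [484.  -74.2 107.9] [ 0.3 -0.3 -0.6]
106 [484.  -74.2 105.9] [-0.4 -0.8  0.1]
104 [484.1 -74.2 103.9] [-1.  -0.5  0.4]
102 [484.2 -74.2 102. ] [ 0.7 -0.5  0.4]
7.4083
```

View pics/r2.png

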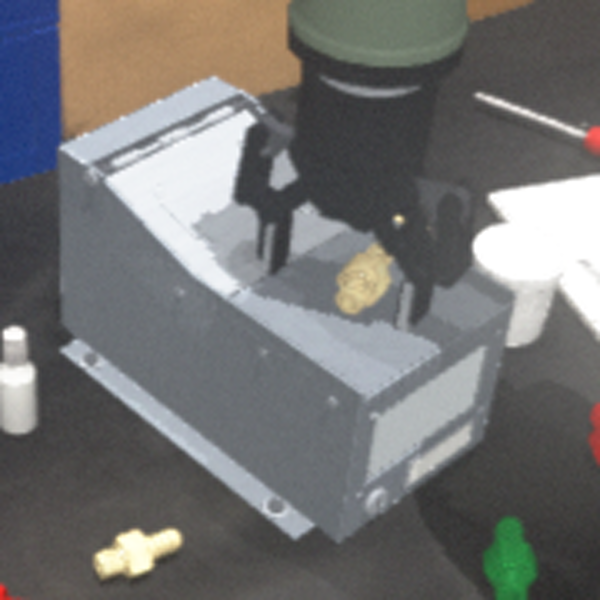

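The picture confirms the 13 mm offset, so the tips are now at about ledge height and the fitting at (365,280) is still untouched. I raise 5 mm and push along the box's x, watching the force.

```bash
python3 - <<'E'
from h import *
Z=107
ctrl.movel(W(-42.8,2.5,Z),60)
for x in [-25,-5,10,20,28,34,39]:
    ctrl.movel(W(x,2.5,Z),50)
    f=readout.get_force();print(x,np.round(readout.get_ee_pos(),1),np.round(f,1))
    if np.linalg.norm(f)>25:break
print(readout.get_time_s())
a=optics.read_camera("scene")[110:290,240:420,::-1]
cv2.imwrite("pics/r3.png",cv2.resize(a,(600,600),interpolation=cv2.INTER_CUBIC))
E
```

```text
-25 [501.7 -70.4 106.9] [0.2 1.2 1.1]
-5 [521.3 -66.4 107. ] [ 0.1 -0.1  1.5]
10 [536.2 -63.3 107. ] [-0.4  0.3  2.4]
20 [546.1 -61.4 107.1] [ 0.6 -0.9  2.4]
28 [553.6 -59.8 107. ] [-0.8 -0.7  0. ]
34 [559.2 -58.7 106.9] [-2.5 -1.1  3.7]
39 [564.  -57.7 107. ] [-3.  -2.   2.3]
10.3917
```

View pics/r3.png

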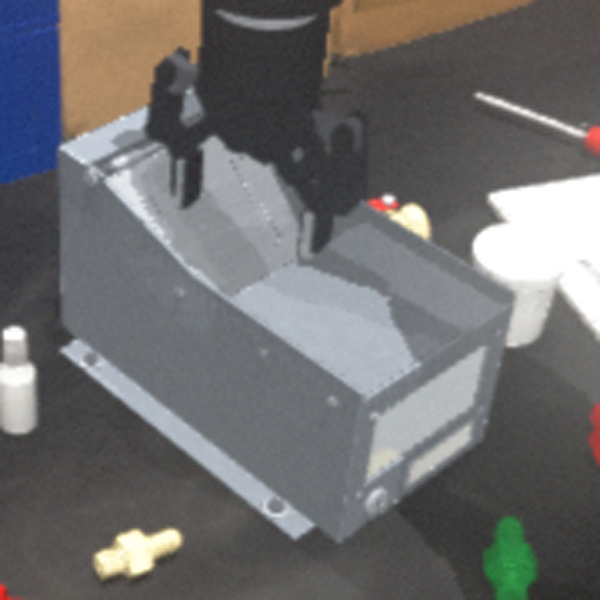

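The fitting has left the ledge, and a brass spot shows low in the window at (382,460). The flap is held open by the far finger at (187,200). I hold briefly, back off, lift clear and check.

```bash
python3 - <<'E'
from h import *
ctrl.dwell(.6);print(readout.get_force())
ctrl.movel(W(-20,2.5,107),80)
ctrl.movel(W(-30,2.5,270),150)
ctrl.move_pose(W(-100,-150,300),ori(int(open("flip").read())))
ctrl.dwell(.3)
print(readout.get_time_s(),readout.get_force())
a=optics.read_camera("scene")[110:290,240:420,::-1];b=optics.read_camera("top")[110:290,250:430,::-1]
cv2.imwrite("pics/r4.png",cv2.resize(np.hstack([a,b]),(800,400),interpolation=cv2.INTER_CUBIC))
E
```

```text
[-4.48947463 -1.27855928  1.50519042]
14.1833 [-0.5582477   0.07783655  0.29972532]
```

View pics/r4.png

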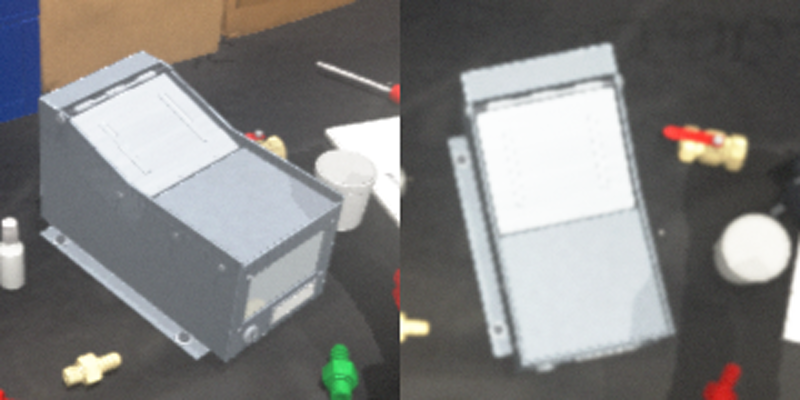

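The flap is shut (left half, about (150,130)), the ledge is empty, brass shows in the window at (255,307), and the parts beside the box haven't moved. I'm handing in.

```bash
python3 -c "
from rig import workorder
print(workorder.job_done())"
```

```text
the job is handed in; nothing more can be done
None
```

I pushed the failed fitting through the held-open flap and it dropped into the box; the last pictures show the flap shut and the nearby parts unmoved, and the job is handed in (no verdict came back).

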